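# Vent the vacuum manifold: snap the coupler onto the tilted nipple and hold it down

### The arm

A 6-joint arm with a two-finger parallel gripper is mounted at the origin on a cart in front of the work surface, level with it; the furniture and walls round the work are solid. World frame = base frame: x ahead of the robot, y to its left, z up, the work surface at z = 0. Lengths are in m, angles in degrees, forces in N, time in s.
With the tool pointing down it reaches from about 0.375 to 0.9 m from the base axis. Payload 3.1 kg.
Tool frame: the origin (TCP) lies at the very end of the fingers, on their centre line; the grasp point (between the pads) lies 19 mm behind it; z points along the fingers, y is the line along which they close (so a half turn about z gives the same grasp; the last joint's range is limited). The gripper opens to 87 mm and grips with 3 to 60 N. Pads are 19 mm wide; open, the fingers measure 117 mm over their backs; the gripper's body (75 mm by 190 mm) begins 51 mm behind the grasp point.
Start: joints at [53.428, 30.224, 82.088, -0, 67.689, -10.227], TCP at [0.277, 0.56, 0.223] pointing down, gripper open.
Joint ranges: [-176.69, 176.69], [-43.24, 126.21], [12.49, 139.97], [-82, 262], [0, 151.66], [-163.58, 163.58]. Speed limits (degrees/s): [159.86, 159.86, 180, 180, 180, 180].

### API

Orientations are given as a 3x3 rotation matrix whose columns are the frame's x, y, z axes.
In Python, from rig import bot gives the robot as it stands.
- The arm moves only by the tool move_arm, never from a script. Its argument "increments" is a list of rows, each an object with "xyz": the shift along the tool's x, y, z in mm, a list of three; "roll": the turn about the tool's z in rad; "grip": the opening in per cent of the stroke, from 0 (shut) to 100 (fully open). A call has 1 to 5 rows; each row shifts and turns the commanded pose from where the row before left it, along the tool's axes as they then stand; what a row does not reach is not made up. A row lasts 1/12 s, in which the tool goes at most 41.7 mm and 7.16 degrees, less where a joint would pass 70% of its speed; a pose out of reach is approached as far as the arm can. A call is refused whole if a number of a shift passes 41.7 or a number of a turn 0.125, either way. A call with a gripper value outside its range is refused whole. The fingers move at their own pace and stop on an object; the grip force is fixed at half the most. Time passes only in rows, so rows that do not move let the fingers close. It gives the time, the measured TCP pose, the force, the opening and the grip force at its end, in the units of the state.
- bot.read_state(): the state, without advancing time (a new reading comes with each control period).
- bot.capture(name): name is "scene" or "top"; returns (picture, depth): 400x640x3 uint8, red, green, blue; 400x640 float32, m along the optical axis (not along the pixel's ray), 0 where there is no reading.
- bot.camera_model(name): a dict with "intrinsics" (3x3 intrinsics, pixels), "rvec" (rotation vector, rad) and "tvec" (3), from world to camera coordinates, as OpenCV has them. Camera axes: x right, y down, z forward; pixel columns grow to the right and rows downward; lengths in m; the calibration is good to about 2 mm. A picture is of the moment at which its call begins. camera_model takes no time and is no camera call.
- bot.hand_in(): hands the job in; it is judged then, once.
Trained networks look in the newest picture that a camera, given by its name, has taken for a name from the list of things; names that differ only in an ending like _2 or _b are one class to them, and where a whole thing is asked for, a point or a joint stands for the part that bears it (a point fixed in the world has none). Each returns a list of dicts, best first, with "conf" (0 to 1); they miss things now and then, are a little off and sometimes report something else, mostly with a low value. They report only what shows in the picture. A call takes as long as a camera call. They do not tell look-alikes from the thing itself.
- bot.spot_in(label, camera): "at" ([x, y, z] in m, in the coordinates of the camera as it stood for that picture, good to about 4 mm: the middle of the surface that is visible of it).
- bot.trace(label, camera): "mask" (400x640 bool, what is visible of it).
The state is a dict: "time_s": time; "joint_positions": joint angles; "qvel": joint speeds; "tau": joint torques, N m; "position": TCP position; "tcp_rot": TCP orientation; "force": force on the tool from outside, world axes, zero at the start; "moment": the same for the moment, N m; "opening": opening from 0.0 (shut) to 1.0 (fully open); "grasp_force": force on a finger pad.
Only numpy, scipy, OpenCV 4.12 (cv2) and the standard library are available. Lean on these libraries where they do the work, as an engineer would, in place of code of your own. Each camera call takes 0.05 s, during which the arm holds its last target. There are 200 camera calls.

### The job

Vent the vacuum manifold: lift the vent coupler off its parking post and press it squarely onto the manifold's tilted, sprung nipple until its jaws snap over the ball head. Then keep pushing along the nipple until the nipple is pushed fully home against its spring, and finish while still holding the coupler down there with the gripper; do not let go. Leave the timer, the small oil bottle, the slide carton and the lens canister where they stand.

Things in the scene. Friction and masses are not known exactly. Their poses are not given: they have to be found in the camera images.
- coupler: the vent coupler, a loose round tool, 87 mm tall, 0.15 kg, standing on the parking post at first. Origin: centre of its open mouth (lower end); z up its axis, away from the mouth; its turn about z does not matter. From the mouth up: steel socket tube, 28 mm across (z 0-31 mm); flange, 40 mm across (z 32-36); ribbed black round grip, 26 mm across (z 36-76); steel cap, 20 mm across (z 76-87)
- coupler_grip (a point): middle of the coupler's ribbed round grip (26 mm across, 40 mm long), on its axis, 56 mm above the mouth. The flange's top lies 20 mm below this point: fingertips just above the flange can push on it. Same axes as the coupler
- coupler_seat (a point): centre of the roof of the coupler's socket, on its axis, 25 mm above the mouth; the top of the nipple's ball rests here when snapped on. The socket is 25 mm deep with a bore of 17 mm; two sprung jaws in it, 13 mm above the mouth, yield and snap behind the ball at a push of about 6 N. Same axes as the coupler
- nipple_tip (a point): top of the ball head of the sprung steel nipple, about 100 mm above the bench when out. z: the nipple's axis, out of the manifold, tilted 0.50 rad (29 degrees) from vertical to the manifold's front (its -x). Ball 14 mm across, then a neck 9 mm across; from 17 mm below the tip a skirt 15 mm across; 39 mm below the tip (nipple out) the flat face of the boss, 34 mm across
- nipple (a joint): how far the nipple is pushed in along its axis, m: 0 fully out, 0.010 fully home at a hard stop. Its spring takes about 7 N to start and 14 N at the stop, and pushes it out again when let go
- manifold: the aluminium vacuum manifold, fixed to the bench: base plate 150 x 130 x 8 mm, block 78 x 106 mm up to z 44 mm, with a steel boss that leans to the front. Origin: on the bench under the block; x points to its back, away from the side to which the nipple leans; z up
- parking_post: the coupler's parking post, fixed: a dark round foot 76 mm across and 14 mm high, with a thin pin (7 mm across, 18 mm high) on which the coupler stands, the pin inside its socket, its mouth on the foot's top. Origin: centre of its underside
- timer: white kitchen-type timer, 62 x 66 x 21 mm, a bystander; origin: centre of its underside
- immersion_oil: small dropper bottle with a pale cap, 26 x 28 x 71 mm, a bystander; origin: centre of its underside
- slide_pack: small carton of slides, 32 x 79 x 30 mm, a bystander; origin: centre of its underside
- objective_can: black canister with a pale screw lid, 37 mm across, 64 mm tall, a bystander; origin: centre of its underside
There are look-alikes about, which are no part of the job. Leave any orange or yellow look-alike of the coupler alone.

How it is judged (in metres and radians):
On the way, in this order (a step that is already met when the one before it is completed fails the run):
1. the coupler is lifted clear of its parking post (height (world z) of coupler above 0.06 m and contact force between the fingers and coupler above 1 N), for 0.1 s.
2. the coupler is snapped squarely onto the nipple: ball seated in the socket, jaws closed behind it (distance between coupler_seat and nipple_tip below 0.004 m and angle between the z axis of coupler and the z axis of nipple_tip, either way round below 0.14 rad), for 0.1 s.
At the end, for the whole second after the job is handed in: through the last second the coupler is still snapped onto the nipple (socket roof within 4 mm of the ball's top, axes within 8 degrees), the nipple is pushed in more than 7 of its 10 mm and still, and the gripper's fingers are on the coupler with more than 3 N (all of step 2 and value of joint nipple above 0.007 m and velocity of joint nipple below 0.01 m/s and linear speed of coupler below 0.02 m/s and contact force between the fingers and coupler above 3 N); the arm keeps its last pose, push and grip.
It fails at once if a bystander (timer, oil bottle, slide carton, lens canister) is shoved more than 25 mm or toppled (distance of any of timer, immersion_oil, slide_pack, objective_can from where it was at the start of the episode above 0.025 m or angle between any of timer, immersion_oil, slide_pack, objective_can's own z axis and vertical above 0.5 rad).
It also fails if it takes over 43 s, if anything falls off the work surface, if the arm or the gripper's body presses on something with over 40 N, if the wrist force passes 120 N, or if a joint passes its speed limit or range.

## Working session

There is one attempt and no reset: what is moved stays moved. The work goes in short steps, Python scripts to look and compute and a tool call to move; the robot and the scene stay as the last step left them, time stands still between calls to the robot, and variables do not carry over. Pictures are saved under pics/ and viewed, at most 10 in all, crops included, and the job is handed in when it is done.

Besides the shell and the picture viewer there is one more tool, called after "Call:" as a command line: name --argument value ..., lists and objects as JSON in quotes. move_arm: Moves the arm, as the interface text tells. Its arguments: {"type":"object","properties":{"increments":{"type":"array"}},"required":["increments"]}

```bash
mkdir -p pics; ls; cat > h.py <<'E'
import numpy as np, cv2
from rig import bot
def cam(n):
    m=bot.camera_model(n); K=np.array(m["intrinsics"],float); R=cv2.Rodrigues(np.array(m["rvec"],float))[0]; t=np.array(m["tvec"],float).ravel(); return K,R,t
def cloud(n,d):
    K,R,t=cam(n); v,u=np.mgrid[0:d.shape[0],0:d.shape[1]]
    P=np.stack([(u-K[0,2])/K[0,0]*d,(v-K[1,2])/K[1,1]*d,d],-1)
    return (P-t)@R
def proj(n,p):
    K,R,t=cam(n); q=K@(R@np.asarray(p)+t); return q[:2]/q[2]
E
python3 - <<'E'
from h import *
for n in ("scene","top"):
    im,d=bot.capture(n); cv2.imwrite(f"pics/{n}0.png",im[:,:,::-1]); np.savez(f"pics/{n}0.npz",im=im,d=d)
    K,R,t=cam(n); print(n,-R.T@t,R[2])
    for l in ("coupler","manifold","nipple_tip","parking_post","timer","immersion_oil","slide_pack","objective_can"):
        print(l,[(round(o["conf"],2),np.round((np.array(o["at"])-t)@R,3)) for o in bot.spot_in(l,n)])
print(bot.read_state())
E
```

```text
pics
scene [-0.10604434 -0.41196524  0.64100345] [ 0.67391584  0.46259795 -0.57605605]
coupler [(0.85, array([0.467, 0.286, 0.043])), (0.54, array([0.569, 0.212, 0.044])), (0.53, array([0.475, 0.183, 0.056]))]
manifold [(0.63, array([ 0.553, -0.204,  0.027]))]
nipple_tip [(0.55, array([ 0.557, -0.205,  0.087]))]
parking_post [(0.75, array([0.474, 0.176, 0.013]))]
timer [(0.79, array([ 0.378, -0.001,  0.019]))]
immersion_oil [(0.48, array([0.478, 0.185, 0.056])), (0.42, array([ 0.734, -0.042,  0.038]))]
slide_pack [(0.98, array([ 0.724, -0.327,  0.026]))]
objective_can [(0.57, array([0.656, 0.372, 0.041]))]
top [0.47020587 0.03014775 1.40097931] [ 0.07154205  0.00113614 -0.99743694]
coupler [(0.68, array([0.474, 0.291, 0.06 ])), (0.65, array([0.487, 0.187, 0.071]))]
manifold [(0.97, array([ 0.579, -0.179,  0.012]))]
nipple_tip []
parking_post [(0.62, array([0.485, 0.189, 0.017])), (0.55, array([ 0.58 , -0.181,  0.013]))]
timer [(0.69, array([0.394, 0.003, 0.02 ]))]
immersion_oil []
slide_pack [(0.57, array([ 0.729, -0.316,  0.027])), (0.54, array([0.485, 0.188, 0.072]))]
objective_can []
{'time_s': 0.9, 'joint_positions': array([ 5.34280678e+01,  3.02209756e+01,  8.20886333e+01, -1.11738540e-03,
        6.76880879e+01, -1.02253068e+01]), 'qvel': array([-0.02479997,  0.06320255, -0.11394251, -0.04719053,  0.02806999,
       -0.05853923]), 'tau': array([-8.52512840e-04, -4.39995074e+01, -1.76986367e+01,  6.32783119e-02,
        5.03215415e-02, -3.89279205e-05]), 'position': array([0.27731955, 0.56007853, 0.22257035]), 'tcp_rot': array([[-8.96128863e-01,  4.43793939e-01,  3.84406902e-05],
       [ 4.43793940e-01,  8.96128863e-01,  2.15331517e-05],
       [-2.48915298e-05,  3.63562241e-05, -9.99999999e-01]]), 'force': array([-0.03769325, -0.69402064, -0.1706757 ]), 'moment': array([ 0.07360994, -0.0467794 , -0.02502815]), 'grasp_force': 0.0, 'opening': 1.0024699683328835}
```

View pics/scene0.png

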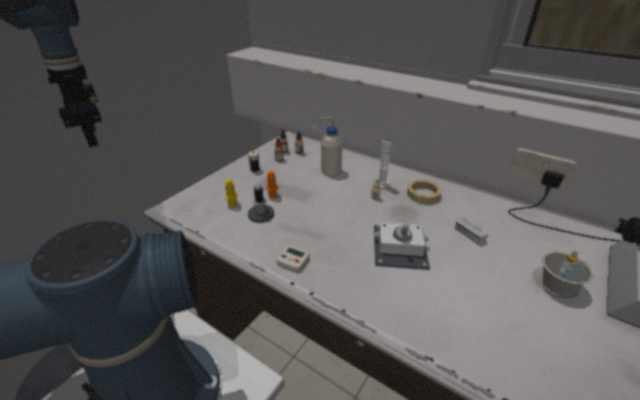

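View pics/top0.png

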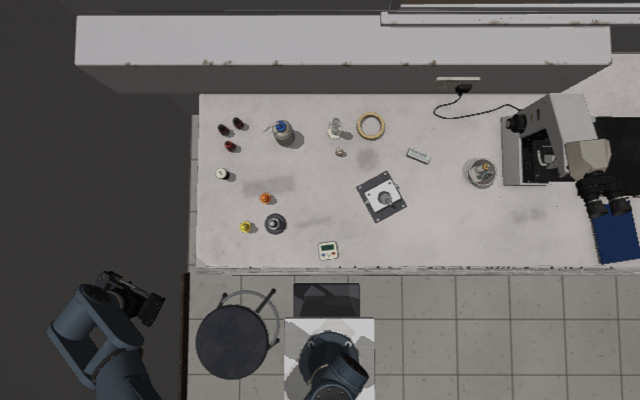

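```bash
python3 - <<'E'
from h import *
z=np.load("pics/top0.npz"); im,d=z["im"],z["d"]; P=cloud("top",d)
z2=np.load("pics/scene0.npz"); im2,d2=z2["im"],z2["d"]; P2=cloud("scene",d2)
a=cv2.resize(im[165:230,350:415],(400,400),interpolation=cv2.INTER_CUBIC)
b=cv2.resize(im2[215:275,365:435],(467,400),interpolation=cv2.INTER_CUBIC)
cv2.imwrite("pics/c0.png",np.hstack([a,b])[:,:,::-1][:, :800])
for n,Q in (("top",P),("scene",P2)):
    r=np.hypot(Q[...,0]-.565,Q[...,1]+.19)<.13
    for lo,hi in ((.004,.014),(.036,.05),(.055,.07),(.07,.085),(.085,.095),(.095,.12)):
        q=Q[r&(Q[...,2]>lo)&(Q[...,2]<hi)]
        if len(q)>3:
            rect=cv2.minAreaRect((q[:,:2]*1000).astype(np.float32)) ; print(n,lo,len(q),q.mean(0).round(4),np.round(rect[0]),np.round(rect[1]),round(rect[2],1))
    # coupler
    r=np.hypot(Q[...,0]-.48,Q[...,1]-.187)<.05
    for lo,hi in ((.01,.02),(.02,.044),(.046,.052),(.053,.088),(.09,.12)):
        q=Q[r&(Q[...,2]>lo)&(Q[...,2]<hi)]
        if len(q)>3:
            c,rad=cv2.minEnclosingCircle((q[:,:2]*1000).astype(np.float32)); print(n,"cpl",lo,len(q),q.mean(0).round(4),np.round(c,1),round(rad,1))
np.set_printoptions(precision=3,suppress=True)
m=(P[...,2]>.06)&(np.hypot(P[...,0]-.565,P[...,1]+.19)<.1)
print(P[m])
E
```

```text
top 0.004 1099 [ 0.5714 -0.19    0.0078] [ 564. -189.] [254. 252.] 68.7
top 0.036 523 [ 0.5847 -0.1845  0.0446] [ 581. -184.] [ 78. 125.] 28.3
top 0.055 71 [ 0.5756 -0.1877  0.0636] [ 574. -191.] [41. 37.] 38.0
top 0.07 39 [ 0.5718 -0.1934  0.0742] [ 571. -194.] [24. 28.] 34.7
top 0.085 10 [ 0.5581 -0.1984  0.0898] [ 557. -197.] [ 9. 15.] 71.1
top 0.095 12 [ 0.5524 -0.2033  0.1012] [ 553. -203.] [10. 11.] 1.7
top cpl 0.01 209 [0.4831 0.1905 0.0142] [482.5 193.1] 37.5
top cpl 0.02 5 [0.4816 0.2039 0.0296] [484.8 199.7] 24.3
top cpl 0.046 30 [0.4849 0.1907 0.0495] [483.2 194.6] 19.6
top cpl 0.053 20 [0.4803 0.1879 0.0677] [484.  192.4] 17.3
top cpl 0.09 39 [0.4829 0.1939 0.0974] [483.2 194. ] 12.3
scene 0.004 901 [ 0.5416 -0.2069  0.008 ] [ 582. -191.] [151. 129.] 28.3
scene 0.036 761 [ 0.5771 -0.1922  0.0431] [ 584. -189.] [ 80. 119.] 28.2
scene 0.055 128 [ 0.5642 -0.1981  0.062 ] [ 569. -194.] [43. 33.] 77.6
scene 0.07 35 [ 0.5617 -0.2     0.0762] [ 565. -198.] [32. 23.] 11.4
scene 0.085 10 [ 0.5511 -0.2058  0.0905] [ 551. -205.] [15.  5.] 82.6
scene 0.095 21 [ 0.5513 -0.2068  0.0984
[... 2418 characters left out ...]
7 ]
 [ 0.561 -0.19   0.067]
 [ 0.56  -0.193  0.07 ]
 [ 0.559 -0.193  0.088]
 [ 0.559 -0.196  0.09 ]
 [ 0.559 -0.2    0.087]
 [ 0.559 -0.202  0.094]
 [ 0.558 -0.205  0.101]
 [ 0.558 -0.18   0.062]
 [ 0.557 -0.183  0.067]
 [ 0.557 -0.187  0.063]
 [ 0.557 -0.19   0.066]
 [ 0.558 -0.194  0.062]
 [ 0.556 -0.194  0.084]
 [ 0.556 -0.196  0.09 ]
 [ 0.555 -0.198  0.1  ]
 [ 0.555 -0.201  0.102]
 [ 0.555 -0.204  0.103]
 [ 0.555 -0.208  0.098]
 [ 0.554 -0.187  0.061]
 [ 0.554 -0.191  0.063]
 [ 0.552 -0.196  0.091]
 [ 0.552 -0.198  0.101]
 [ 0.552 -0.201  0.101]
 [ 0.552 -0.205  0.099]
 [ 0.552 -0.208  0.101]
 [ 0.549 -0.199  0.094]
 [ 0.548 -0.2    0.105]
 [ 0.548 -0.204  0.101]
 [ 0.548 -0.208  0.102]]
```

View pics/c0.png

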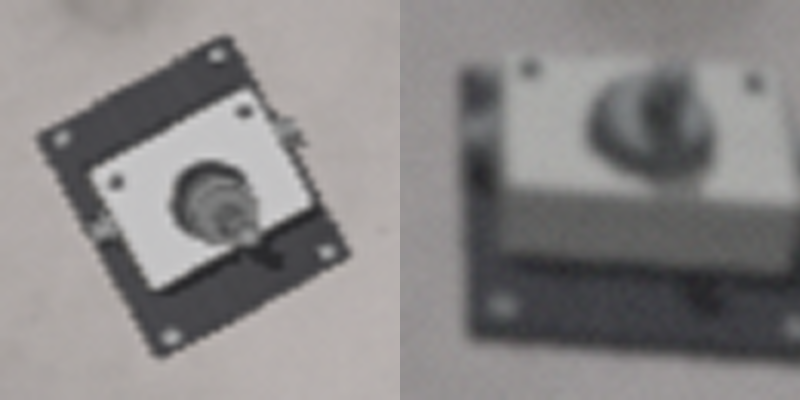

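Call:
move_arm --increments '[{"xyz": [-29, -20, 0], "roll": 0, "grip": 70}, {"xyz": [-29, -20, 0], "roll": 0, "grip": 70}, {"xyz": [-29, -20, 0], "roll": 0, "grip": 70}, {"xyz": [-29, -20, 0], "roll": 0, "grip": 70}, {"xyz": [-29, -20, 0], "roll": 0, "grip": 70}]'

```text
time_s: 1.32
position: [0.3634, 0.4048, 0.2227]
tcp_rot: [[-0.896, 0.443, 0.0], [0.443, 0.896, 0.0], [-0.0, 0.0, -1.0]]
force: [0.5, -0.1, -0.4]
opening: 0.736
grasp_force: 0.0
```

Call:
move_arm --increments '[{"xyz": [-29, -20, 0], "roll": 0, "grip": 70}, {"xyz": [-29, -20, 0], "roll": 0, "grip": 70}, {"xyz": [-29, -20, 0], "roll": 0, "grip": 70}, {"xyz": [-29, -20, 0], "roll": 0, "grip": 70}, {"xyz": [-29, -20, 0], "roll": 0, "grip": 70}]'

```text
time_s: 1.73
position: [0.4491, 0.2507, 0.2228]
tcp_rot: [[-0.896, 0.444, 0.001], [0.444, 0.896, 0.0], [-0.0, 0.0, -1.0]]
force: [1.1, 0.1, -0.7]
opening: 0.697
grasp_force: 0.0
```

Call:
move_arm --increments '[{"xyz": [-29, -19, 0], "roll": 0, "grip": 70}, {"xyz": [-29, -19, 0], "roll": 0, "grip": 70}, {"xyz": [0, 0, 0], "roll": -0.12, "grip": 70}, {"xyz": [0, 0, 0], "roll": -0.12, "grip": 70}, {"xyz": [0, 0, 0], "roll": -0.12, "grip": 70}]'

```text
time_s: 2.15
position: [0.4842, 0.1914, 0.2226]
tcp_rot: [[-0.995, 0.096, 0.0], [0.096, 0.995, 0.0], [-0.0, 0.0, -1.0]]
force: [0.4, 0.1, 0.2]
opening: 0.7
grasp_force: 0.0
```

Call:
move_arm --increments '[{"xyz": [0, 0, 0], "roll": -0.12, "grip": 70}, {"xyz": [0, 0, 0], "roll": -0.12, "grip": 70}, {"xyz": [0, 0, 0], "roll": -0.12, "grip": 70}, {"xyz": [0, 0, 0], "roll": -0.12, "grip": 70}, {"xyz": [0, 0, 0], "roll": -0.115, "grip": 70}]'

```text
time_s: 2.57
position: [0.4836, 0.1924, 0.2227]
tcp_rot: [[-0.877, -0.48, 0.0], [-0.48, 0.877, 0.0], [-0.0, -0.0, -1.0]]
force: [0.2, 0.5, 0.6]
opening: 0.705
grasp_force: 0.0
```

Call:
move_arm --increments '[{"xyz": [0, 0, 30], "roll": 0, "grip": 70}, {"xyz": [0, 0, 30], "roll": 0, "grip": 70}, {"xyz": [0, 0, 35], "roll": 0, "grip": 70}, {"xyz": [0, 0, 35], "roll": 0, "grip": 70}, {"xyz": [0, 0, 36.5], "roll": 0, "grip": 70}]'

```text
time_s: 2.98
position: [0.4844, 0.1925, 0.0553]
tcp_rot: [[-0.88, -0.475, 0.003], [-0.475, 0.88, 0.0], [-0.002, -0.001, -1.0]]
force: [-0.4, -0.2, -0.2]
opening: 0.698
grasp_force: 0.0
```

Call:
move_arm --increments '[{"xyz": [0, 0, 0], "roll": 0, "grip": 20}, {"xyz": [0, 0, 0], "roll": 0, "grip": 0}, {"xyz": [0, 0, 0], "roll": 0, "grip": 0}, {"xyz": [0, 0, 0], "roll": 0, "grip": 0}, {"xyz": [0, 0, 0], "roll": 0, "grip": 0}]'

```text
time_s: 3.4
position: [0.4855, 0.1928, 0.0588]
tcp_rot: [[-0.88, -0.475, 0.006], [-0.475, 0.88, 0.001], [-0.005, -0.002, -1.0]]
force: [-0.0, -0.3, 0.4]
opening: 0.409
grasp_force: 0.0
```

```bash
python3 - <<'E'
from h import *
s=bot.read_state(); print(s["time_s"],s["position"],s["opening"]*87,s["grasp_force"],s["force"])
im,d=bot.capture("scene"); cv2.imwrite("pics/g1.png",cv2.resize(im[130:270,200:340],(560,560),interpolation=cv2.INTER_CUBIC)[:,:,::-1])
E
```

```text
3.4 [0.4854538  0.19276524 0.05877757] 35.5762995540151 0.0 [-0.00851279 -0.31265847  0.44810457]
```

View pics/g1.png

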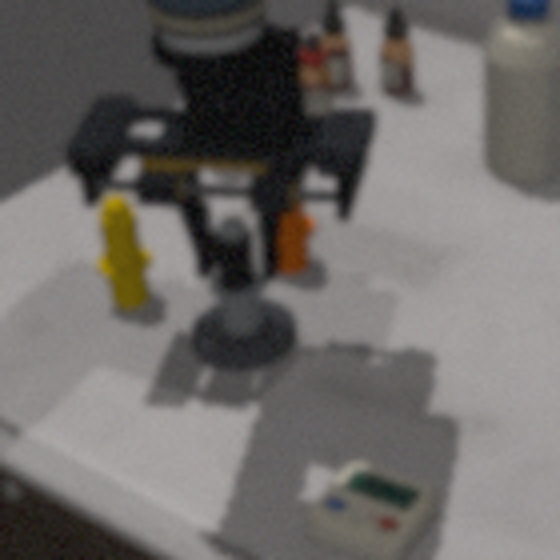

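Call:
move_arm --increments '[{"xyz": [0, 0, 2], "roll": 0, "grip": 0}, {"xyz": [0, 0, 0], "roll": 0, "grip": 0}, {"xyz": [0, 0, 0], "roll": 0, "grip": 0}, {"xyz": [0, 0, 0], "roll": 0, "grip": 0}, {"xyz": [0, 0, 0], "roll": 0, "grip": 0}]'

```text
time_s: 3.87
position: [0.4847, 0.1934, 0.0565]
tcp_rot: [[-0.88, -0.475, 0.004], [-0.475, 0.88, 0.002], [-0.005, -0.0, -1.0]]
force: [-1.7, 2.4, 10.3]
opening: 0.296
grasp_force: 29.9
```

Call:
move_arm --increments '[{"xyz": [0, 0, -10], "roll": 0, "grip": 0}, {"xyz": [0, 0, -25], "roll": 0, "grip": 0}, {"xyz": [0, 0, -35], "roll": 0, "grip": 0}, {"xyz": [0, 0, -35], "roll": 0, "grip": 0}, {"xyz": [0, 0, -25], "roll": 0, "grip": 0}]'

```text
time_s: 4.28
position: [0.4841, 0.1924, 0.1875]
tcp_rot: [[-0.88, -0.475, 0.003], [-0.475, 0.88, 0.0], [-0.003, -0.001, -1.0]]
force: [1.5, 0.7, -1.7]
opening: 0.287
grasp_force: 29.9
```

Call:
move_arm --increments '[{"xyz": [5, -16, 0], "roll": 0, "grip": 0}, {"xyz": [11, -32, 0], "roll": 0, "grip": 0}, {"xyz": [11, -32, 0], "roll": 0, "grip": 0}, {"xyz": [11, -32, 0], "roll": 0, "grip": 0}, {"xyz": [11, -32, 0], "roll": 0, "grip": 0}]'

```text
time_s: 4.7
position: [0.5085, 0.041, 0.185]
tcp_rot: [[-0.879, -0.476, 0.001], [-0.476, 0.879, -0.0], [-0.001, -0.001, -1.0]]
force: [-0.2, 0.4, -1.6]
opening: 0.291
grasp_force: 29.9
```

Call:
move_arm --increments '[{"xyz": [11, -32, 0], "roll": 0, "grip": 0}, {"xyz": [11, -32, 0], "roll": 0, "grip": 0}, {"xyz": [11, -32, 0], "roll": 0, "grip": 0}, {"xyz": [11, -32, 0], "roll": 0, "grip": 0}, {"xyz": [11, -32, 0], "roll": 0, "grip": 0}]'

```text
time_s: 5.12
position: [0.5361, -0.1262, 0.1848]
tcp_rot: [[-0.88, -0.475, 0.0], [-0.475, 0.88, -0.0], [-0.0, -0.0, -1.0]]
force: [0.3, 0.5, -1.5]
opening: 0.29
grasp_force: 29.9
```

Call:
move_arm --increments '[{"xyz": [11, -32, 0], "roll": 0, "grip": 0}, {"xyz": [11, -32, 0], "roll": 0, "grip": 0}, {"xyz": [5, -16, 0], "roll": 0, "grip": 0}, {"xyz": [0, 0, 0], "roll": 0, "grip": 0}, {"xyz": [0, 0, 0], "roll": 0, "grip": 0}]'

```text
time_s: 5.53
position: [0.5502, -0.2078, 0.1842]
tcp_rot: [[-0.881, -0.473, -0.001], [-0.473, 0.881, 0.001], [0.0, 0.001, -1.0]]
force: [-0.6, 0.8, -1.8]
opening: 0.294
grasp_force: 29.9
```

```bash
python3 - <<'E'
from h import *
s=bot.read_state(); print(s["time_s"],s["position"],s["opening"]*87,s["grasp_force"],s["force"],s["joint_positions"])
im,d=bot.capture("scene"); np.savez("pics/s1.npz",im=im,d=d); cv2.imwrite("pics/g2.png",cv2.resize(im[150:280,340:470],(590,590),interpolation=cv2.INTER_CUBIC)[:,:,::-1])
im,d=bot.capture("top"); np.savez("pics/t1.npz",im=im,d=d)
E
```

```text
5.5333 [ 0.55018006 -0.20784794  0.1841803 ] 25.570133343815453 29.86757837701589 [-0.58971213  0.77826055 -1.84036247] [-3.15930173e+01  3.00550854e+01  8.97087647e+01  4.02776606e-02
  6.03013481e+01 -1.49874080e+02]
```

View pics/g2.png

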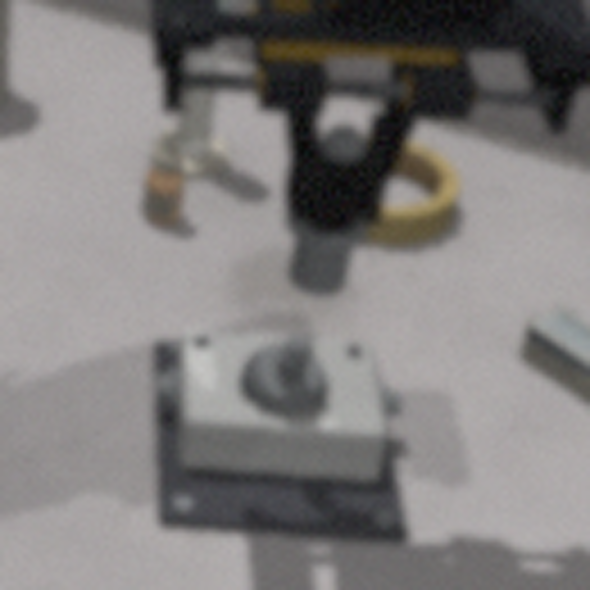

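```bash
cat > fit.py <<'E'
from h import *
from scipy.optimize import least_squares
np.set_printoptions(precision=4,suppress=True)
n=np.array([-.422,-.227,.878])
def ball(cam_,d,c0=(.5525,-.2045,.094)):
    P=cloud(cam_,d).reshape(-1,3); K,R,t=cam(cam_); C=-R.T@t
    q=P[(np.linalg.norm(P-np.array(c0),axis=1)<.014)]; q=q[((q-c0)@n)>-.004]
    f=lambda c: np.linalg.norm(q-c,axis=1)-.007
    r=least_squares(f,c0,loss="soft_l1",f_scale=.002); return r.x,len(q),np.std(r.fun)
def cyl(cam_,d,m0,ax0,lo=.003,hi=.029,rad=.014):
    """axis of the socket tube: point at mouth height + direction"""
    P=cloud(cam_,d).reshape(-1,3); m0=np.array(m0); ax0=np.array(ax0)
    s=(P-m0)@ax0; rr=np.linalg.norm(P-m0-s[:,None]*ax0,axis=1); q=P[(s>lo)&(s<hi)&(rr<.022)]
    e1=np.cross(ax0,[0,1,0]); e1/=np.linalg.norm(e1); e2=np.cross(ax0,e1)
    def f(p):
        a=ax0+p[2]*e1+p[3]*e2; a/=np.linalg.norm(a); m=m0+p[0]*e1+p[1]*e2; w=q-m
        return np.r_[np.linalg.norm(w-(w@a)[:,None]*a,axis=1)-rad, p[2:]*.005]
    r=least_squares(f,[0,0,0,0],loss="soft_l1",f_scale=.002); p=r.x
    a=ax0+p[2]*e1+p[3]*e2; return m0+p[0]*e1+p[1]*e2,a/np.linalg.norm(a),len(q),np.std(r.fun)
E
python3 - <<'E'
from fit import *
for c,f0,f1 in (("scene","scene0","s1"),("top","top0","t1")):
    d0=np.load(f"pics/{f0}.npz")["d"]; d1=np.load(f"pics/{f1}.npz")["d"]
    print(c,"ball",ball(c,d0),ball(c,d1))
    print(c,"parked",cyl(c,d0,(.484,.191,.014),(0,0,1)))
    print(c,"held",cyl(c,d1,(.550,-.208,.1415),(0,0,1)))
    P=cloud(c,d1); q=P[(np.hypot(P[...,0]-.55,P[...,1]+.208)<.02)&(P[...,2]>.13)&(P[...,2]<.18)]
    if len(q): print("lowest",np.percentile(q[:,2],[0,2,10]))
E
```

```text
scene ball (array([ 0.5544, -0.2058,  0.0941]), 28, np.float64(0.0010207162184492488)) (array([ 0.5546, -0.2062,  0.0944]), 28, np.float64(0.0009383689985905438))Traceback (most recent call last):
  File "<stdin>", line 5, in <module>
  File "fit.py", line 14, in cyl
    e1=np.cross(ax0,[0,1,0]); e1/=np.linalg.norm(e1); e2=np.cross(ax0,e1)
                              ^^^^^^^^^^^^^^^^^^^^^^
numpy._core._exceptions._UFuncOutputCastingError: Cannot cast ufunc 'divide' output from dtype('float64') to dtype('int64') with casting rule 'same_kind'
```

```bash
sed -i 's/\[0,1,0\]/[0,1.,0]/; s/ax0=np.array(ax0)/ax0=np.array(ax0,float)/' fit.py
python3 - <<'E'
from fit import *
for c,f0,f1 in (("scene","scene0","s1"),("top","top0","t1")):
    d0=np.load(f"pics/{f0}.npz")["d"]; d1=np.load(f"pics/{f1}.npz")["d"]
    print(c,"ball",ball(c,d0),ball(c,d1) if c=="scene" else "")
    if c=="top": break
    print(c,"parked",cyl(c,d0,(.484,.191,.014),(0,0,1)))
    print(c,"held",cyl(c,d1,(.550,-.208,.1415),(0,0,1)))
    P=cloud(c,d1); q=P[(np.hypot(P[...,0]-.55,P[...,1]+.208)<.02)&(P[...,2]>.13)&(P[...,2]<.18)]
    if len(q): print("lowest",np.percentile(q[:,2],[0,2,10]))
E
```

```text
scene ball (array([ 0.5544, -0.2058,  0.0941]), 28, np.float64(0.0010207162184492488)) (array([ 0.5546, -0.2062,  0.0944]), 28, np.float64(0.0009383689985905438))
scene parked (array([0.4863, 0.1919, 0.014 ]), array([-0.0016, -0.0155,  0.9999]), 70, np.float64(0.001200970595127781))
scene held (array([ 0.5514, -0.2091,  0.1415]), array([ 0.0018, -0.0256,  0.9997]), 120, np.float64(0.0009336857183629604))
lowest [0.1412 0.1435 0.1463]
top ball (array([ 0.5524, -0.203 ,  0.0961]), 14, np.float64(0.0014540718721437877))
```

Call:
move_arm --increments '[{"xyz": [-4.5, 1.3, 0], "roll": 0, "grip": 0}, {"xyz": [0, 0, 12], "roll": 0, "grip": 0}, {"xyz": [0, 0, 15], "roll": 0, "grip": 0}, {"xyz": [0, 0, 9], "roll": 0, "grip": 0}, {"xyz": [0, 0, 0], "roll": 0, "grip": 0}]'

```text
time_s: 6.05
position: [0.5527, -0.202, 0.146]
tcp_rot: [[-0.879, -0.477, -0.004], [-0.477, 0.879, 0.003], [0.003, 0.005, -1.0]]
force: [-0.3, 0.4, -2.2]
opening: 0.289
grasp_force: 29.9
```

```bash
python3 - <<'E'
from fit import *
s=bot.read_state(); p=s["position"]; print(s["time_s"],p,s["force"])
im,d=bot.capture("scene"); print(cyl("scene",d,p-[0,0,.0425],(0,0,1)))
cv2.imwrite("pics/g3.png",cv2.resize(im[190:260,370:450],(640,560),interpolation=cv2.INTER_CUBIC)[:,:,::-1])
E
```

```text
6.05 [ 0.5527 -0.202   0.146 ] [-0.3204  0.3717 -2.2398]
(array([ 0.5541, -0.2034,  0.1035]), array([-0.0111, -0.0202,  0.9997]), 103, np.float64(0.0009097667202999099))
```

View pics/g3.png

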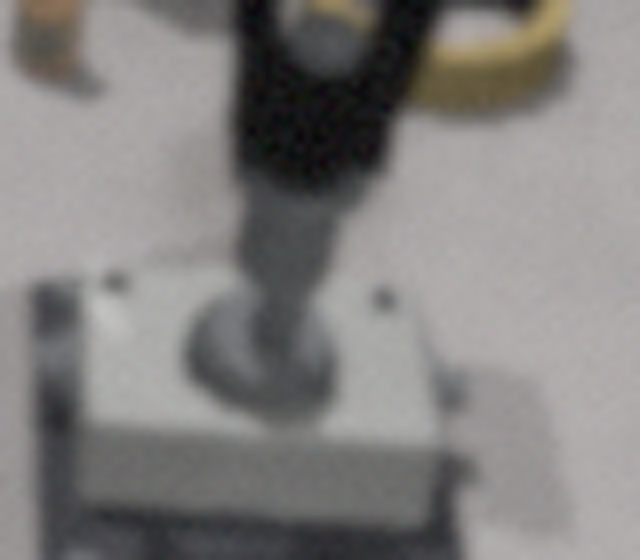

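Call:
move_arm --increments '[{"xyz": [0.5, -2.5, 0], "roll": 0, "grip": 0}, {"xyz": [0, 0, 4], "roll": 0, "grip": 0}, {"xyz": [0, 0, 4], "roll": 0, "grip": 0}, {"xyz": [0, 0, 0], "roll": 0, "grip": 0}]'

```text
time_s: 6.43
position: [0.5546, -0.2068, 0.1396]
tcp_rot: [[-0.88, -0.475, -0.001], [-0.475, 0.88, 0.0], [0.0, 0.001, -1.0]]
force: [0.2, 0.8, -0.9]
opening: 0.291
grasp_force: 29.9
```

Call:
move_arm --increments '[{"xyz": [0, 0, 3], "roll": 0, "grip": 0}, {"xyz": [0, 0, 3], "roll": 0, "grip": 0}, {"xyz": [0, 0, 0], "roll": 0, "grip": 0}]'

```text
time_s: 6.68
position: [0.5543, -0.2065, 0.1334]
tcp_rot: [[-0.88, -0.475, -0.001], [-0.475, 0.88, 0.001], [0.001, 0.001, -1.0]]
force: [-0.7, 1.2, -2.8]
opening: 0.292
grasp_force: 29.9
```

```bash
python3 - <<'E'
from fit import *
s=bot.read_state(); p=s["position"]; print(s["time_s"],p,s["force"],s["moment"])
im,d=bot.capture("scene"); print(cyl("scene",d,p-[0,0,.0425],(0,0,1)))
E
```

```text
6.6833 [ 0.5543 -0.2065  0.1334] [-0.7078  1.1703 -2.8007] [ 0.3381  0.0987 -0.065 ]
(array([ 0.5559, -0.2079,  0.0909]), array([-0.022 , -0.0122,  0.9997]), 100, np.float64(0.0009685709831854338))
```

Call:
move_arm --increments '[{"xyz": [0, 0, 3], "roll": 0, "grip": 0}, {"xyz": [2.5, 0, 0.1], "roll": 0, "grip": 0}, {"xyz": [3, 0, 0.2], "roll": 0, "grip": 0}, {"xyz": [2.5, 0, 0.4], "roll": 0, "grip": 0}, {"xyz": [3, 0, 0.4], "roll": 0, "grip": 0}]'

```text
time_s: 7.15
position: [0.5459, -0.2106, 0.13]
tcp_rot: [[-0.88, -0.474, 0.002], [-0.474, 0.88, 0.003], [-0.003, 0.002, -1.0]]
force: [2.7, 6.7, -1.6]
opening: 0.291
grasp_force: 30.0
```

```bash
python3 - <<'E'
from fit import *
s=bot.read_state(); p=s["position"]; print(s["time_s"],p,s["force"],s["moment"],s["joint_positions"])
im,d=bot.capture("scene")
for th in (.0,.1,.2,.3):
    a=np.array([-.88*np.sin(th),-.475*np.sin(th),np.cos(th)]); m=p+[0.0015,-.0014,.019]-.061*a
    r=cyl("scene",d,m,a); print(th,r, "tilt",r[1]@[-.88,-.475,0],r[1]@[-.475,.88,0])
E
```

```text
7.15 [ 0.5459 -0.2106  0.13  ] [ 2.6772  6.6771 -1.6078] [ 1.3981 -0.5467 -0.0039] [ -32.1373   34.0267   92.7908    0.2519   53.1687 -150.5955]
0.0 (array([ 0.5551, -0.2076,  0.088 ]), array([-0.131 , -0.1042,  0.9859]), 76, np.float64(0.000917690717860851)) tilt 0.16479092754156918 -0.029421760948090684
0.1 (array([ 0.555 , -0.2076,  0.0886]), array([-0.1321, -0.1037,  0.9858]), 77, np.float64(0.0009079876433401896)) tilt 0.16548573938603803 -0.028506189135185354
0.2 (array([ 0.555 , -0.2077,  0.0885]), array([-0.1301, -0.1003,  0.9864]), 83, np.float64(0.0008846683017497323)) tilt 0.16215519767689454 -0.026443761088512766
0.3 (array([ 0.5559, -0.2072,  0.0881]), array([-0.1671, -0.1201,  0.9786]), 68, np.float64(0.0007525038703294144)) tilt 0.2041551789438016 -0.026328571533308823
```

Call:
move_arm --increments '[{"xyz": [2.7, 1, 0.6], "roll": 0, "grip": 0}, {"xyz": [2.7, 0, 0.7], "roll": 0, "grip": 0}, {"xyz": [2.6, 0, 0.9], "roll": 0, "grip": 0}, {"xyz": [2.6, 0, 1.0], "roll": 0, "grip": 0}, {"xyz": [0, 0, 0], "roll": 0, "grip": 0}]'

```text
time_s: 7.62
position: [0.5361, -0.2153, 0.127]
tcp_rot: [[-0.88, -0.474, 0.002], [-0.474, 0.88, 0.002], [-0.003, 0.001, -1.0]]
force: [2.9, 5.0, 0.2]
opening: 0.292
grasp_force: 30.0
```

```bash
cat > chk.py <<'E'
import sys
from fit import *
s=bot.read_state(); p=s["position"]; R=s["tcp_rot"]; print(s["time_s"],p,"F tool",R.T@s["force"],"M",R.T@s["moment"],"q6",s["joint_positions"][5],"grip",s["grasp_force"])
im,d=bot.capture("scene")
off=np.array([.0013,-.0013,0])
for th in map(float,sys.argv[1:]):
    a=np.array([-.88*np.sin(th),-.475*np.sin(th),np.cos(th)]); m=p+off+[0,0,.019]-.061*a
    r=cyl("scene",d,m,a); A=r[1]; print(th,"mouth",r[0]-off,A,r[2:],"tilt",A@[-.88,-.475,0],A@[-.475,.88,0],"angle err",np.arccos(A@n/np.linalg.norm(n)))
    B=np.array([.5533,-.2047,.0943]); w=B-(r[0]-off); print("  ball depth along axis",w@A,"lateral",w-(w@A)*A)
E
python3 chk.py .35 .4
```

```text
7.6167 [ 0.5361 -0.2153  0.127 ] F tool [-4.9279  3.0231 -0.1469] M [-0.8858 -0.9074 -0.0223] q6 -151.48310360256164 grip 29.991725098807365
0.35 mouth [ 0.5548 -0.2054  0.0888] [-0.3232 -0.2536  0.9117] (51, np.float64(0.0008537687659433356)) tilt 0.40481021553200175 -0.0696309959419885 angle err 0.10781291605911629
  ball depth along axis 0.005269587934916727 lateral [0.0002 0.0021 0.0006]
0.4 mouth [ 0.5547 -0.2062  0.0886] [-0.3236 -0.1754  0.9298] (52, np.float64(0.0007146916459823085)) tilt 0.36806432079014645 -0.0006005377935460373 angle err 0.1226689405160388
  ball depth along axis 0.005499162567431346 lateral [0.0003 0.0025 0.0006]
```

Call:
move_arm --increments '[{"xyz": [2.6, 1, 1.1], "roll": 0, "grip": 0}, {"xyz": [2.5, 0, 1.2], "roll": 0, "grip": 0}, {"xyz": [1.5, 0, 0.6], "roll": 0, "grip": 0}, {"xyz": [0, 0, 0], "roll": 0, "grip": 0}]'

```text
time_s: 8.0
position: [0.5303, -0.2179, 0.1244]
tcp_rot: [[-0.88, -0.474, 0.003], [-0.474, 0.88, 0.001], [-0.003, -0.001, -1.0]]
force: [3.0, 4.8, 1.9]
opening: 0.29
grasp_force: 30.0
```

```bash
python3 chk.py .45 .5; python3 - <<'E'
from h import *
im,d=bot.capture("scene"); cv2.imwrite("pics/g4.png",cv2.resize(im[180:260,360:450],(630,560),interpolation=cv2.INTER_CUBIC)[:,:,::-1])
E
```

```text
8.0 [ 0.5303 -0.2179  0.1244] F tool [-4.9022  2.8472 -1.8595] M [-0.7381 -0.9993 -0.0441] q6 -152.02379454875808 grip 29.99178908066824
0.45 mouth [ 0.5545 -0.2051  0.0888] [-0.3837 -0.2676  0.8839] (30, np.float64(0.0005047430446348476)) tilt 0.4647098142881289 -0.05322983530201267 angle err 0.05613536819791653
  ball depth along axis 0.005192552251993393 lateral [0.0008 0.0018 0.0009]
0.5 mouth [ 0.5545 -0.2051  0.0888] [-0.3843 -0.2654  0.8842] (31, np.float64(0.0004976083331470545)) tilt 0.4642491081969605 -0.05103573211061197 angle err 0.05419757277696426
  ball depth along axis 0.005223952645267006 lateral [0.0008 0.0018 0.0009]
```

View pics/g4.png

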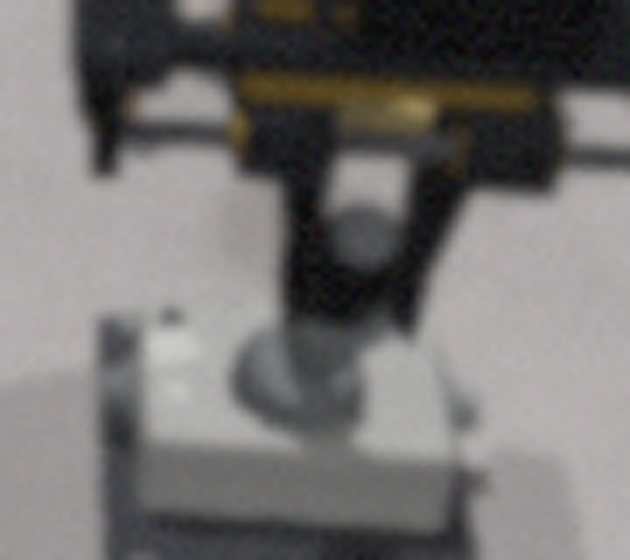

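Call:
move_arm --increments '[{"xyz": [0.5, 1, 0.3], "roll": 0, "grip": 0}, {"xyz": [-1.4, 0.5, 2.6], "roll": 0, "grip": 0}, {"xyz": [-1.4, 0, 2.6], "roll": 0, "grip": 0}, {"xyz": [-1.4, 0, 2.6], "roll": 0, "grip": 0}, {"xyz": [0, 0, 0], "roll": 0, "grip": 0}]'

```text
time_s: 8.52
position: [0.5322, -0.2157, 0.1171]
tcp_rot: [[-0.88, -0.476, 0.002], [-0.476, 0.88, -0.001], [-0.001, -0.002, -1.0]]
force: [-1.8, 3.2, 8.7]
opening: 0.292
grasp_force: 30.0
```

```bash
python3 chk.py .5
```

```text
8.5167 [ 0.5322 -0.2157  0.1171] F tool [ 0.0352  3.7028 -8.716 ] M [-0.7658 -0.2398 -0.114 ] q6 -151.61034937072668 grip 29.97307405108586
0.5 mouth [ 0.557  -0.2031  0.0818] [-0.4121 -0.1879  0.8916] (29, np.float64(0.00045053587679134906)) tilt 0.4518899750611821 0.03033574137451205 angle err 0.04251469599196792
  ball depth along axis 0.012996126491458551 lateral [0.0016 0.0009 0.0009]
```

Call:
move_arm --increments '[{"xyz": [-1.2, 1, 2.6], "roll": 0, "grip": 0}, {"xyz": [-1.2, 0, 2.6], "roll": 0, "grip": 0}, {"xyz": [-1.2, 0, 2.6], "roll": 0, "grip": 0}, {"xyz": [0, 0, 0], "roll": 0, "grip": 0}, {"xyz": [0, 0, 0], "roll": 0, "grip": 0}]'

```text
time_s: 8.98
position: [0.5344, -0.2139, 0.1099]
tcp_rot: [[-0.88, -0.476, 0.001], [-0.476, 0.88, -0.002], [0.0, -0.002, -1.0]]
force: [-3.0, 0.7, 6.2]
opening: 0.287
grasp_force: 30.0
```

```bash
python3 chk.py .5
```

```text
8.9833 [ 0.5344 -0.2139  0.1099] F tool [ 2.3102  2.0176 -6.2203] M [-0.3623  0.2168 -0.0034] q6 -151.2407122302502 grip 29.996871231123805
0.5 mouth [ 0.5609 -0.2007  0.0755] [-0.4286 -0.254   0.8671] (22, np.float64(0.0005284772395488113)) tilt 0.4978038259857128 -0.01995400750423732 angle err 0.029869764482482866
  ball depth along axis 0.020553024100912722 lateral [0.0012 0.0012 0.0009]
```

Call:
move_arm --increments '[{"xyz": [-1.4, 0.5, 2.6], "roll": 0, "grip": 0}, {"xyz": [-1.4, 0, 2.6], "roll": 0, "grip": 0}, {"xyz": [-1.4, 0, 2.6], "roll": 0, "grip": 0}, {"xyz": [0, 0, 0], "roll": 0, "grip": 0}, {"xyz": [0, 0, 0], "roll": 0, "grip": 0}]'

```text
time_s: 9.45
position: [0.5376, -0.2122, 0.1025]
tcp_rot: [[-0.879, -0.476, 0.0], [-0.476, 0.879, -0.003], [0.001, -0.003, -1.0]]
force: [-4.7, -0.6, 12.8]
opening: 0.29
grasp_force: 30.0
```

```bash
python3 chk.py .5
```

```text
9.45 [ 0.5376 -0.2122  0.1025] F tool [  4.4621   1.6492 -12.8308] M [-0.4436  0.5989 -0.0268] q6 -150.83873991499883 grip 30.00120438169688
0.5 mouth [ 0.5653 -0.199   0.0687] [-0.4968 -0.244   0.8329] (20, np.float64(0.000383528312154573)) tilt 0.5530902287082657 0.021294264779422995 angle err 0.08903796252536712
  ball depth along axis 0.02865558279774491 lateral [0.0022 0.0013 0.0017]
```

Call:
move_arm --increments '[{"xyz": [-1.5, 0, 0], "roll": 0, "grip": 0}, {"xyz": [-1.0, 0.3, 2], "roll": 0, "grip": 0}, {"xyz": [0, 0, 0], "roll": 0, "grip": 0}, {"xyz": [0, 0, 0], "roll": 0, "grip": 0}, {"xyz": [0, 0, 0], "roll": 0, "grip": 0}]'

```text
time_s: 9.92
position: [0.538, -0.212, 0.1019]
tcp_rot: [[-0.879, -0.478, -0.003], [-0.478, 0.879, -0.006], [0.005, -0.004, -1.0]]
force: [-12.0, -3.4, 21.8]
opening: 0.29
grasp_force: 30.0
```

```bash
python3 chk.py .5 .55;  python3 - <<'E'
from h import *
im,d=bot.capture("scene"); cv2.imwrite("pics/g5.png",cv2.resize(im[180:260,360:450],(630,560),interpolation=cv2.INTER_CUBIC)[:,:,::-1])
E
```

```text
9.9167 [ 0.538  -0.212   0.1019] F tool [ 12.2512   2.7046 -21.7607] M [-0.5553  1.8459 -0.1024] q6 -150.60720108803696 grip 30.003597917966545
0.5 mouth [ 0.5657 -0.198   0.0683] [-0.5209 -0.2741  0.8084] (18, np.float64(0.00032610725892541)) tilt 0.588643911498714 0.006220679672108819 angle err 0.1299185041377458
  ball depth along axis 0.029298111769653006 lateral [0.0028 0.0013 0.0023]
0.55 mouth [ 0.5657 -0.1982  0.0683] [-0.5227 -0.2589  0.8122] (19, np.float64(0.0003149997715166406)) tilt 0.5829714142727624 0.020435216117526092 angle err 0.12450535335137417
  ball depth along axis 0.029287565991019504 lateral [0.0029 0.0011 0.0022]
```

View pics/g5.png

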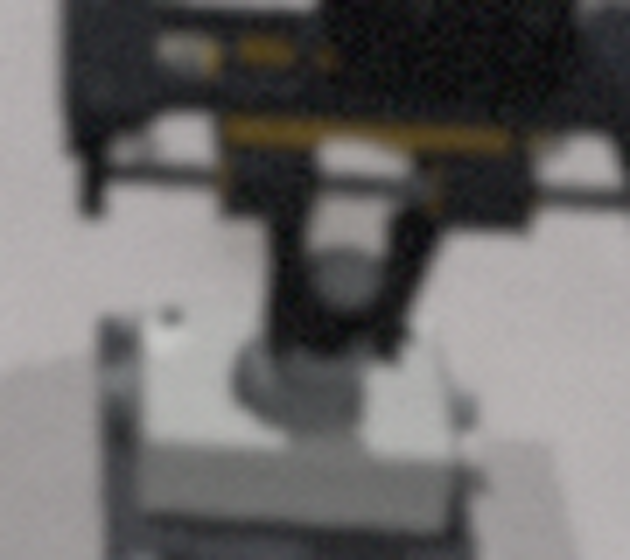

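```bash
python3 - <<'E'
from fit import *
s=bot.read_state(); print(s["time_s"],s["position"],s["force"])
off=np.array([.0013,-.0013,0])
im,d=bot.capture("scene"); P=cloud("scene",d)-off
Bp=np.array([.5575,-.2024,.0855])
# brightness separates steel cap from black fingers
g=im.max(2)
w=P-Bp; s_=w@n; rr=np.linalg.norm(w-s_[...,None]*n,axis=-1)
m=(s_>.052)&(s_<.078)&(rr<.018)
q=P[m]; vv,uu=np.nonzero(m)
for a in sorted(zip(vv,uu,s_[m].round(4),rr[m].round(4),g[m])): print(*a,end=" | ")
E
```

```text
10.0167 [ 0.538  -0.2119  0.1019] [-12.3211  -3.4396  21.7637]
212 404 0.0681 0.0162 101 | 212 416 0.0673 0.0178 46 | 213 403 0.0708 0.0167 69 | 213 416 0.0698 0.0152 38 | 213 417 0.0681 0.0178 24 | 214 403 0.0722 0.0161 67 | 214 404 0.0712 0.014 104 | 214 415 0.0577 0.0171 76 | 214 416 0.0716 0.0133 37 | 214 417 0.0696 0.016 22 | 214 418 0.0707 0.0177 25 | 215 402 0.0696 0.0177 36 | 215 403 0.0693 0.0155 62 | 215 404 0.0682 0.0133 89 | 215 407 0.0566 0.0094 102 | 215 408 0.0643 0.0061 100 | 215 409 0.0671 0.0043 102 | 215 410 0.0658 0.0045 107 | 215 411 0.0638 0.0063 115 | 215 415 0.0583 0.0153 69 | 215 416 0.067 0.0139 33 | 215 417 0.0706 0.0149 16 | 215 418 0.0714 0.0168 22 | 216 402 0.0663 0.0171 34 | 216 403 0.0664 0.015 49 | 216 404 0.0657 0.0128 69 | 216 406 0.058 0.0087 80 | 216 407 0.0644 0.0064 82 | 216 408 0.0684 0.0045 83 | 216 409 0.0685 0.0025 82 | 216 410 0.0673 0.0014 89 | 216 411 0.068 0.0024 93 | 216 412 0.0664 0.005 103 | 216 415 0.0575 0.0143 57 | 216 416 0.0668 0.0133 36 | 216 417 0.0706 0.0145 23 | 216 418 0.0669 0.0176 22 | 217 402 0.0668 0.0173 32 | 217 403 0.
[... 2560 characters left out ...]
 223 409 0.0625 0.0134 63 | 223 410 0.0654 0.0144 60 | 223 411 0.0623 0.0132 55 | 223 412 0.0599 0.0129 48 | 223 413 0.0568 0.0131 33 | 223 414 0.0581 0.0146 30 | 223 415 0.0521 0.0155 27 | 224 404 0.0521 0.0161 17 | 224 405 0.0528 0.015 28 | 224 406 0.0551 0.0147 27 | 224 407 0.0566 0.0144 35 | 224 408 0.0555 0.0131 33 | 224 409 0.0572 0.0134 41 | 224 410 0.0577 0.0135 38 | 224 411 0.058 0.0139 35 | 224 412 0.0537 0.0131 31 | 224 413 0.0555 0.0146 15 | 225 406 0.0522 0.0155 22 | 225 407 0.0523 0.0147 24 | 225 408 0.0542 0.0149 27 | 225 409 0.0559 0.0152 28 | 225 410 0.0562 0.0153 25 | 225 411 0.0565 0.0156 25 | 225 412 0.0546 0.0155 25 | 226 409 0.0538 0.0167 30 | 226 410 0.0535 0.0166 30 |
```

Call:
move_arm --increments '[{"xyz": [-1.3, 0, -0.7], "roll": 0, "grip": 0}, {"xyz": [-1.3, 0, -0.7], "roll": 0, "grip": 0}, {"xyz": [0, 0, 0], "roll": 0, "grip": 0}, {"xyz": [0, 0, 0], "roll": 0, "grip": 0}]'

```text
time_s: 10.4
position: [0.5385, -0.2115, 0.1023]
tcp_rot: [[-0.878, -0.478, -0.007], [-0.478, 0.878, -0.006], [0.009, -0.002, -1.0]]
force: [-15.4, -7.8, 18.9]
opening: 0.29
grasp_force: 30.0
```

```bash
cat > cap.py <<'E'
from fit import *
s=bot.read_state(); R=s["tcp_rot"]; print(s["time_s"],s["position"],"F tool",R.T@s["force"],"grip",s["grasp_force"])
off=np.array([.0013,-.0013,0]); Bp=np.array([.5575,-.2024,.0855]); xm=np.array([.88,.475,0]); e=np.cross([-.475,.88,0],n)
D=np.mean([bot.capture("scene")[1] for _ in range(4)],0); P=cloud("scene",D)-off
w=P-Bp; s_=w@n; u=w@e; v=w@[-.475,.88,0]
m=(s_>.0625)&(s_<.074)&(np.abs(v)<.0085)&(np.abs(u)<.02)
c=np.c_[u[m],v[m],np.ones(m.sum())]; k=least_squares(lambda k:c@k-s_[m],[0,0,.068],loss="soft_l1",f_scale=.001).x
ok=np.abs(c@k-s_[m])<.002
print("e (back dir)",e,"cap centre back/side mm",1e3*(u[m][ok].min()+u[m][ok].max())/2,1e3*np.median(v[m][ok]),"range",1e3*u[m][ok].min(),1e3*u[m][ok].max(),"plane tilt back/side rad",-k[:2],"height",k[2],ok.sum())
E
python3 cap.py
```

```text
10.4 [ 0.5385 -0.2115  0.1023] F tool [ 17.4472   0.4335 -18.7872] grip 30.001934599131346
e (back dir) [0.7726 0.417  0.4792] cap centre back/side mm -3.9193713239448567 0.30766243190870074 range -11.600136569460599 3.7613939215708863 plane tilt back/side rad [-0.1938  0.0444] height 0.06740021148355611 41
```

Call:
move_arm --increments '[{"xyz": [-1.0, 0, -0.4], "roll": 0, "grip": 0}, {"xyz": [0, 0, 0], "roll": 0, "grip": 0}, {"xyz": [0, 0, 0], "roll": 0, "grip": 0}, {"xyz": [0, 0, 0], "roll": 0, "grip": 0}]'

```text
time_s: 10.93
position: [0.5387, -0.2114, 0.1025]
tcp_rot: [[-0.878, -0.479, -0.008], [-0.479, 0.878, -0.007], [0.01, -0.002, -1.0]]
force: [-14.7, -8.5, 18.5]
opening: 0.293
grasp_force: 30.0
```

```bash
python3 cap.py; python3 - <<'E'
from fit import *
off=np.array([.0013,-.0013,0]); Bp=np.array([.5575,-.2024,.0855])+off; e=np.cross([-.475,.88,0],n); f=np.array([-.475,.88,0])
D=np.mean([bot.capture("scene")[1] for _ in range(8)],0); P=cloud("scene",D); w=P-Bp
s=w@n; u=w@e; v=w@f
# profile of front-facing surface: u,v by height
m=(s>-.025)&(s<.072)&(np.abs(v)<.022)&(u<.012)&(u>-.03)
for a in sorted(zip(s[m].round(4)*1e3,u[m].round(4)*1e3,v[m].round(4)*1e3)):
    if abs(a[2])<6 : print("%.1f %.1f %.1f"%a,end=" | ")
E
```

```text
10.9333 [ 0.5387 -0.2114  0.1025] F tool [ 17.1958  -0.4158 -18.3227] grip 30.004389728419483
e (back dir) [0.7726 0.417  0.4792] cap centre back/side mm -3.7965529118070283 0.23262771013902758 range -11.459030956977466 3.86592513336341 plane tilt back/side rad [-0.1555  0.1639] height 0.06738463117494953 43
-23.9 -16.5 3.7 | -22.8 -16.4 -3.2 | -22.7 -16.3 -5.5 | -22.5 -13.8 -5.5 | -22.3 -16.9 1.6 | -22.3 -14.6 4.0 | -22.3 -14.4 1.6 | -22.3 -14.0 -3.1 | -22.0 -14.3 -0.7 | -21.3 -17.1 -0.6 | -16.8 -14.1 4.8 | -14.1 -15.0 2.9 | -13.1 -14.9 -4.0 | -12.5 -15.3 -1.6 | -12.4 -15.5 0.8 | -9.9 -14.3 5.8 | -8.2 -14.8 3.8 | -7.4 -14.4 -5.4 | -5.7 -15.6 1.8 | -5.4 -15.5 -0.4 | -5.4 -15.3 -2.7 | -3.3 -14.2 4.5 | 14.1 -20.8 5.0 | 15.3 -13.9 5.1 | 15.8 -21.0 -1.5 | 15.9 -18.7 0.7 | 16.0 -16.3 0.7 | 16.3 -18.7 -1.5 | 16.4 -21.4 0.8 | 16.7 -21.2 -3.6 | 16.7 -16.3 -3.7 | 16.9 -19.5 5.4 | 17.0 -18.8 -3.6 | 17.1 -17.1 5.4 | 17.1 -16.6 -1.4 | 17.1 -14.3 0.8 | 17.2 -14.5 3.1 | 17.2 -14.0 -3.7 | 17.3 -13.9 -5.9 | 17.4 -19.5 3.2 | 17.5 -17.1 3.2 | 17.5 -14.3 -1.4 | 19.8 -13.3 5.8 | 22.2 -14.0 3.9 | 23.4 -1
[... 627 characters left out ...]
 -11.3 5.0 | 57.1 -13.1 -3.6 | 57.3 -13.6 2.9 | 57.6 -11.2 0.8 | 58.7 -11.5 -1.2 | 59.3 -9.8 5.4 | 61.6 -10.1 -5.0 | 62.6 -11.1 3.8 | 63.2 -11.2 1.7 | 63.6 -11.2 -0.4 | 63.7 -11.1 -2.5 | 63.9 7.6 1.5 | 64.8 -9.7 4.1 | 65.4 5.0 -4.7 | 65.5 -9.8 2.1 | 66.3 -10.0 0.1 | 66.5 -8.0 4.4 | 66.5 3.9 4.2 | 66.6 -7.5 -4.2 | 66.9 -8.1 2.3 | 66.9 -5.5 0.1 | 67.0 1.8 -4.3 | 67.2 -6.0 4.4 | 67.2 -5.4 -4.1 | 67.3 -3.7 4.4 | 67.7 -1.1 0.1 | 67.8 -8.3 0.3 | 67.8 -3.7 2.4 | 67.8 -3.6 0.2 | 67.9 -8.2 -1.8 | 67.9 3.7 -2.1 | 68.0 -5.9 -1.9 | 68.0 1.0 2.3 | 68.1 -3.4 -4.0 | 68.1 -1.6 4.5 | 68.1 0.8 4.5 | 68.1 1.1 0.2 | 68.3 -1.1 -4.0 | 68.4 -3.7 -1.8 | 68.4 3.2 2.3 | 68.5 -6.4 2.5 | 68.6 3.3 0.2 | 68.7 -1.4 -1.8 |
```

```bash
python3 -c "
from rig import bot
print(bot.hand_in())"
```

```text
the job is handed in; nothing more can be done
None
```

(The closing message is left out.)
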